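# Mist the coaster and set the gluing press a quarter turn off

### The job

The cork backing is lying on a coaster in the small gluing press. First press the nozzle of the mister bottle in the stand beside it fully down and let it spring back up, to mist the joint; then turn the press's thumbscrew clockwise until it seats, and back it off a quarter turn so that the glue is not squeezed out. Finish still gripping the thumbscrew at that setting, not moving it - do not let go, as the lock nut will be nipped up while you hold - and leave the water bottle, the cup and the loose coaster where they are.

Things in the scene. Friction and masses are not known exactly. Their poses are not given: they have to be found in the camera images.
- wing_grip (a point): centre of the steel wing thumbscrew on top of the gluing press, on its vertical axis, half-way up the wing, 115 mm above the table. The wing is a flat upright plate: 46 mm long (this point's x axis), 10 mm thick (its y axis), 26 mm tall; z is up. Pinch it across its thickness from above. It stays at this height as it turns.
- press: the gluing press, fixed to the table: steel base 170 x 130 mm (origin under its centre, x along the bridge), two posts, and an aluminium bridge 164 x 32 mm whose flat top is 85 mm up, 30 mm below the wing's centre. On the bridge stand only a 22 mm collar under the screw and nuts 6 mm high, 70 mm to either end.
- screw (a joint): turning angle of the thumbscrew in rad; it grows as the wing turns clockwise seen from above (tightening). It seats against a hard stop at 3.6; 0 is fully loose, also a stop. It starts 2 to 3.4 rad short of seated, so more than one grasp is needed. It turns stiffly (about 0.05 N m) and stays where it is left.
- nozzle_top (a point): centre of the top face of the white round nozzle cap (24 mm wide, 18 mm tall) of the small clear mister bottle, which is fixed in a 75 x 75 mm stand left (+y) of the press, spout towards it. The cap's top is 112 mm above the table when up; pressed from above it goes straight down 6 mm.
- nozzle (a joint): how far the nozzle cap is pressed down, m: 0 up, 0.006 fully down. A spring returns it; it needs about 2 N to start and 6 N to be fully down.
- water_mid (a point): middle of a clear capped water bottle, 64 mm wide and 200 mm tall, standing loose to the right of the press; to be left alone
- cup_mid (a point): middle of an open clear cup, 72 mm wide and 90 mm tall, standing loose to the left of the mister; to be left alone
- coaster_mid (a point): middle of a loose amber resin coaster, 96 mm wide and 10 mm thick, lying flat on the table beyond the press; to be left alone
There are look-alikes about, which are no part of the job. What is shaped like the press but blue is not meant.

How it is judged:
On the way, in this order (a step that is already met when the one before it is completed fails the run):
1. the nozzle cap is pressed fully down (value of joint nozzle above 0.0048 m), for 0.1 s.
2. the nozzle cap has come back up (value of joint nozzle below 0.001 m), for 0.1 s.
3. the thumbscrew is turned clockwise until it seats (value of joint screw above 3.5 rad), for 0.1 s.
At the end, for the whole second after the job is handed in: After having been seated the thumbscrew stands a quarter turn (1.57 rad, within 0.3) back from its stop, not turning (under 0.3 rad/s), with the gripper holding its wing (over 3 N of contact, the grasp within 30 mm of the wing's centre); the nozzle cap is up (value of joint screw between 1.73 and 2.33 rad and velocity of joint screw between -0.3 and 0.3 rad/s and contact force between the fingers and screw above 3 N and distance between the grasp point and wing_grip below 0.03 m and value of joint nozzle below 0.001 m); the arm keeps its last pose, push and grip.
It fails at once if the water bottle is moved more than 20 mm (distance of water_mid from where it was at the start of the episode above 0.02 m).
It fails at once if the cup is moved more than 20 mm (distance of cup_mid from where it was at the start of the episode above 0.02 m).
It fails at once if the loose coaster is moved more than 20 mm (distance of coaster_mid from where it was at the start of the episode above 0.02 m).
It also fails if it takes over 67 s, if anything falls off the work surface, if the arm or the gripper's body presses on something with over 40 N, if the wrist force passes 120 N, or if a joint passes its speed limit or range.

### The arm

A 7-joint arm with a two-finger parallel gripper is mounted at the origin on the work surface. World frame = base frame: x ahead of the robot, y to its left, z up, the work surface at z = 0. Lengths are in m, angles in rad, forces in N, time in s.
With the tool pointing down it reaches from about 0.4 to 0.85 m from the base axis. Payload 6.9 kg.
Tool frame: the origin (TCP) lies at the centre of the arm's flange, where the gripper is bolted on; the fingertips stand 173 mm ahead of it and the grasp point (between the pads) lies 155 mm ahead of it; z points along the fingers, y is the line along which they close (so a half turn about z gives the same grasp; the last joint's range is limited). The gripper opens to 85 mm and grips with 20 to 120 N. Pads are 22 mm wide; open, the fingers measure 114 mm over their backs; the gripper's body (76 mm by 85 mm) begins 54 mm behind the grasp point. The pads swing forward as they close: fully open they stand 13 mm farther back than shut.
Start: joints at [1.272, 0.507, -0.238, 1.5, 0.126, 1.149, -0.155], TCP at [0.246, -0.574, 0.405] pointing down, gripper open.
Joint ranges: [-3.08, 3.08], [-0.24, 2.05], [-1.43, 1.35], [0, 2.5], [-1.52, 4.66], [0.17, 1.96], [-2.89, 2.89]. Speed limits (rad/s): [2.39, 2.39, 3.14, 3.14, 3.14, 3.14, 3.14].

### API

Orientations are given as a unit quaternion [x, y, z, w].
In Python, from plant import manip, eyes gives the robot as it stands.
- The arm moves only by the tool servo_tool, never from a script. Its argument "steps" is one flat list of numbers, 7 for each row, row after row: the opening, from 0 (shut) to 1 (fully open), then the shift along the tool's x, y, z in mm, then the turn, a rotation vector about the tool's x, y, z in rad. A call has 1 to 12 rows; each row shifts and turns the commanded pose from where the row before left it, along the tool's axes as they then stand; what a row does not reach is not made up. A row lasts 1/10 s, in which the tool goes at most 50 mm and 8.59 degrees, less where a joint would pass 70% of its speed; a pose out of reach is approached as far as the arm can. A call is refused whole if a number of a shift passes 50 or a number of a turn 0.15, either way. A call with a gripper value outside its range is refused whole. The fingers move at their own pace and stop on an object; "grip_force" is the grip in N (left out, the last holds). Time passes only in rows, so rows that do not move let the fingers close. It gives the time, the measured TCP pose, the force, the opening and the grip force at its end, in the units of the state.
- manip.get_obs(): the state, without advancing time (a new reading comes with each control period).
- eyes.capture(name): name is "side" or "top" or "wrist"; returns a dict with "img" (400x640x3 uint8, blue, green, red), "range_z" (400x640 float32, m along the optical axis (not along the pixel's ray), 0 where there is no reading), "intrinsics" (3x3 intrinsics, pixels), "R" (3x3) and "t" (3): a world point X has camera coordinates R X + t. Camera axes: x right, y down, z forward; pixel columns grow to the right and rows downward; lengths in m; the calibration is good to about 2 mm. A picture is of the moment at which its call begins.
- manip.sign_off(): hands the job in; it is judged then, once.
The state is a dict: "time": time; "qpos": joint angles; "qvel": joint speeds; "tau": joint torques, N m; "tcp_pos": TCP position; "orientation": TCP orientation; "contact_force": force on the tool from outside, world axes, zero at the start; "wrist_torque": the same for the moment, N m; "gripper_width": finger opening in m; "grasp_force": force on a finger pad.
Only numpy, scipy, OpenCV 4.12 (cv2) and the standard library are available. Lean on these libraries where they do the work, as an engineer would, in place of code of your own. Each camera call takes 0.05 s, during which the arm holds its last target. There are 200 camera calls.

## Working session

There is one attempt and no reset: what is moved stays moved. The work goes in short steps, Python scripts to look and compute and a tool call to move; the robot and the scene stay as the last step left them, time stands still between calls to the robot, and variables do not carry over. Pictures are saved under pics/ and viewed, at most 10 in all, crops included, and the job is handed in when it is done.

Besides the shell and the picture viewer there is one more tool, called after "Request:" as a command line: name --argument value ..., lists and objects as JSON in quotes. servo_tool: Moves the arm, as the interface text tells. Its arguments: {"type":"object","properties":{"steps":{"type":"array"},"grip_force":{"type":"number"}},"required":["steps"]}

```bash
mkdir -p pics; python3 - <<'E'
from plant import manip, eyes
import cv2,numpy as np
o=manip.get_obs(); print({k:np.round(v,3).tolist() for k,v in o.items()})
for n in("top","side"):
    c=eyes.capture(n); cv2.imwrite(f"pics/{n}1.png",c["img"]); np.savez(f"{n}1.npz",**c); print(n,c["intrinsics"].tolist(),np.round(c["R"],3).tolist(),np.round(c["t"],3).tolist())
E
```

```text
{'time': 0.0, 'qpos': [1.272, 0.508, -0.238, 1.501, 0.126, 1.149, -0.155], 'qvel': [-0.0, -0.0, 0.0, 0.003, 0.0, -0.001, -0.001], 'tau': [0.0, -62.059, -2.187, -24.965, 0.012, 0.012, 0.0], 'tcp_pos': [0.246, -0.574, 0.404], 'orientation': [0.98, 0.201, -0.0, -0.001], 'contact_force': [1.07, -0.091, -0.556], 'wrist_torque': [-0.009, -0.008, 0.021], 'grasp_force': 0.0, 'gripper_width': 0.085}
top [[500.3920256719497, 0.0, 316.58781126736903], [0.0, 500.3920256719497, 202.10946453221376], [0.0, 0.0, 1.0]] [[0.003, -1.0, -0.006], [-0.992, -0.002, -0.126], [0.126, 0.006, -0.992]] [-0.003, 0.549, 1.559]
side [[504.32844247724364, 0.0, 313.0214010731068], [0.0, 504.32844247724364, 203.44449335618262], [0.0, 0.0, 1.0]] [[-0.854, -0.521, -0.001], [-0.287, 0.473, -0.833], [0.434, -0.711, -0.553]] [0.456, 0.228, 1.15]
```

View pics/top1.png

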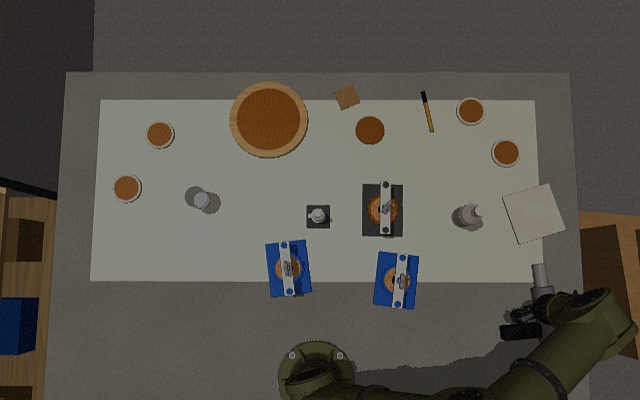

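View pics/side1.png

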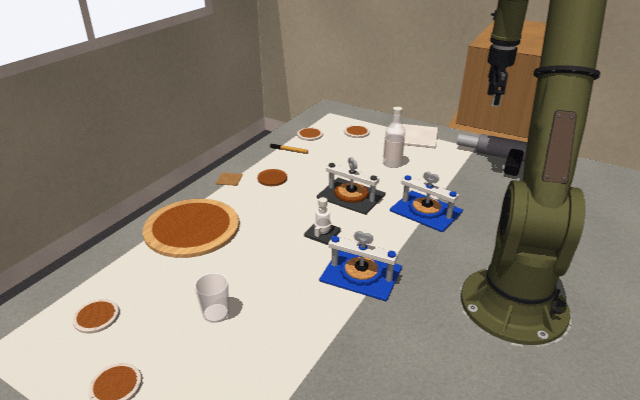

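The top view shows the black-based press at (383,210) with its wing near (385,209), the mister cap at (318,214), the water bottle at (468,216), the cup at (203,200) and the loose coaster at (370,130). Next I'll measure the cap and wing, using a crop.

```bash
cat > h.py <<'E'
import numpy as np,cv2
def ray(c,u,v,z):
    K,R,t=c["intrinsics"],c["R"],c["t"]
    d=R.T@np.linalg.inv(K)@np.array([u,v,1.]); o=-R.T@t
    return o+d*(z-o[2])/d[2]
def cloud(c):
    K,R,t=c["intrinsics"],c["R"],c["t"]; Z=c["range_z"]
    v,u=np.mgrid[:Z.shape[0],:Z.shape[1]]
    P=np.stack([(u-K[0,2])/K[0,0]*Z,(v-K[1,2])/K[1,1]*Z,Z],-1)
    X=(P-t)@R; X[Z==0]=np.nan; return X
E
python3 - <<'E'
from h import *
c=dict(np.load("top1.npz")); X=cloud(c)
for n,z,b in(("cap",.112,(300,200,335,230)),("wing",.115,(365,185,405,235))):
    x0,y0,x1,y1=b; P=X[y0:y1,x0:x1]; vv,uu=np.nonzero(np.abs(P[...,2]-z)<.016)
    Q=P[vv,uu]; print(n,len(Q),Q.mean(0).round(4),Q.min(0).round(3),Q.max(0).round(3))
    if len(Q)>3:
        w,V=np.linalg.eigh(np.cov(Q[:,:2].T)); print(np.sqrt(w),V[:,1])
print("ray cap",ray(c,318,214,.112),"wing",ray(c,385,209,.115))
for p in((203,200),(468,216),(383,210)): print(X[p[1],p[0]])
cv2.imwrite("pics/crop.png",cv2.resize(c["img"][170:270,290:420],None,fx=6,fy=6,interpolation=2))
E
```

```text
cap 54 [ 0.5045 -0.005   0.1103] [ 0.494 -0.018  0.099] [0.515 0.006 0.123]
[0.00597485 0.0065936 ] [-0.03198398  0.99948838]
wing 64 [ 0.5262 -0.2105  0.1209] [ 0.508 -0.226  0.106] [ 0.545 -0.196  0.13 ]
[0.00426926 0.01158261] [-0.80672411  0.59092826]
ray cap [ 0.50286058 -0.00604794  0.112     ] wing [ 0.51823125 -0.20799872  0.115     ]
[5.59245900e-01 3.69321228e-01 4.50516490e-04]
[ 0.49527176 -0.44982505  0.13923657]
[ 0.51468698 -0.20136894  0.11944204]
```

View pics/crop.png

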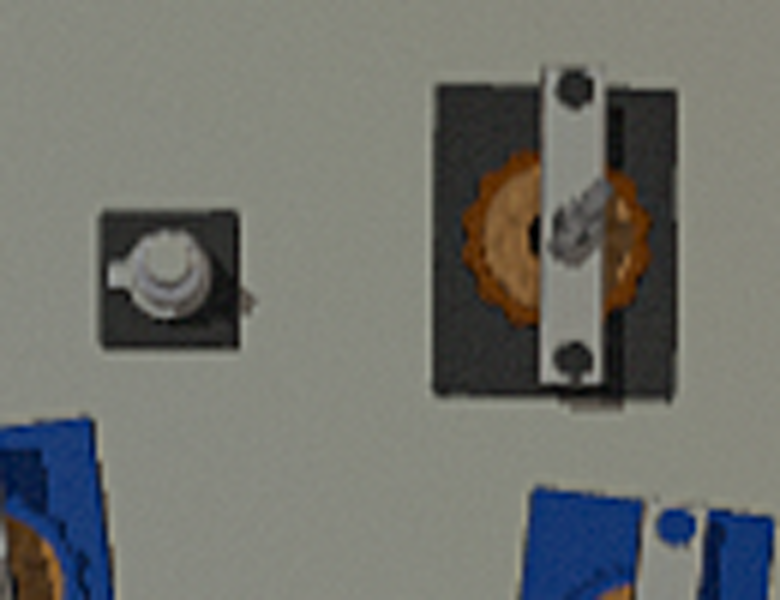

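Request:
servo_tool --steps '[0, 35, -32, 0, 0, 0, 0, 0, 35, -32, 0, 0, 0, 0, 0, 35, -32, 0, 0, 0, 0, 0, 35, -32, 0, 0, 0, 0, 0, 35, -32, 0, 0, 0, 0, 0, 35, -32, 0, 0, 0, 0, 0, 35, -32, 0, 0, 0, 0, 0, 35, -32, 0, 0, 0, 0, 0, 35, -32, 0, 0, 0, 0, 0, 35, -32, 0, 0, 0, 0, 0, 35, -32, 0, 0, 0, 0, 0, 35, -32, 0, 0, 0, 0]'

```text
time: 1.3
tcp_pos: [0.4813, -0.0543, 0.4046]
orientation: [0.98, 0.201, -0.0, 0.0]
contact_force: [0.8, -1.1, -0.5]
gripper_width: -0.0001
grasp_force: 0.0
```

```bash
python3 - <<'E'
from plant import manip, eyes
from h import *
o=manip.get_obs(); print({k:np.round(o[k],3).tolist() for k in("time","qpos","tcp_pos","orientation","contact_force")})
c=eyes.capture("wrist"); cv2.imwrite("pics/w1.png",c["img"]); np.savez("w1.npz",**c)
X=cloud(c); d=np.hypot(X[...,0]-.505,X[...,1]+.005)
m=(d<.03)&(np.abs(X[...,2]-.112)<.006); print(m.sum(),np.median(X[m],0),X[m].min(0),X[m].max(0))
v,u=np.nonzero(m); print(u.mean() if len(u) else 0,v.mean() if len(v) else 0)
E
```

```text
{'time': 1.3, 'qpos': [0.389, 0.305, -0.436, 1.856, 0.15, 1.013, -1.276], 'tcp_pos': [0.481, -0.054, 0.405], 'orientation': [0.98, 0.201, -0.0, 0.0], 'contact_force': [0.825, -1.1, -0.481]}
703 [ 0.50832154 -0.00634148  0.11268382] [ 0.49617427 -0.02183161  0.1060324 ] [0.51957008 0.00568284 0.11445765]
277.1009957325747 136.6344238975818
```

View pics/w1.png

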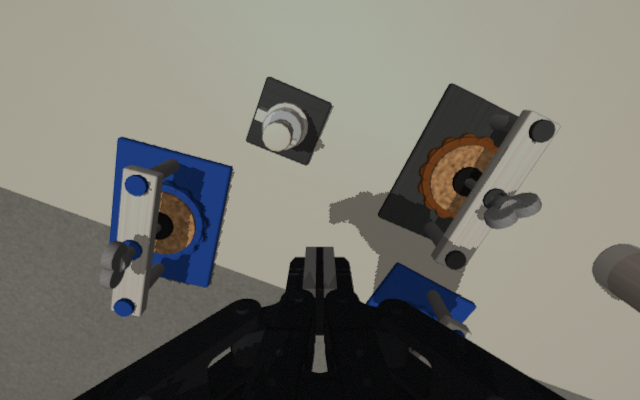

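The wrist view shows the cap at (277,136) and the wing at (513,209). I'll measure the wing from this frame as well and move to just above the cap.

Request:
servo_tool --steps '[0, 22, -16, 10, 0, 0, 0, 0, 21, -17, 10, 0, 0, 0, 0, 0, 0, 40, 0, 0, 0, 0, 0, 0, 40, 0, 0, 0, 0, 0, 0, 15, 0, 0, 0, 0, 0, 0, 0, 0, 0, 0]'

```text
time: 1.95
tcp_pos: [0.5066, -0.009, 0.2874]
orientation: [0.98, 0.201, -0.002, -0.001]
contact_force: [-0.4, -0.2, 0.3]
gripper_width: -0.0
grasp_force: 0.0
```

```bash
python3 - <<'E'
from h import *
c=dict(np.load("w1.npz")); X=cloud(c)
d=np.hypot(X[...,0]-.522,X[...,1]+.207)
m=(d<.035)&(X[...,2]>.104)&(X[...,2]<.135)
Q=X[m]; print(m.sum(),Q.mean(0),Q.min(0),Q.max(0))
r=cv2.minAreaRect((Q[:,:2]*1000).astype(np.float32)); print(r)
w,V=np.linalg.eigh(np.cov(Q[:,:2].T)); print(np.sqrt(w),V[:,1])
b=(d<.12)&(np.abs(X[...,2]-.085)<.006); print("bridge",cv2.minAreaRect((X[b][:,:2]*1000).astype(np.float32)))
E
```

```text
1383 [ 0.53019185 -0.20994529  0.12022888] [ 0.50898216 -0.2284878   0.1040546 ] [ 0.54952053 -0.19605558  0.13007962]
((530.4264526367188, -211.18907165527344), (15.742525100708008, 44.62510681152344), 53.00862503051758)
[0.00326461 0.01199183] [-0.81694119  0.57672098]
bridge ((529.3530883789062, -213.0580596923828), (33.3762092590332, 163.60107421875), 88.81556701660156)
```

Request:
servo_tool --steps '[0, 0, 0, 4, 0, 0, 0, 0, 0, 0, 4, 0, 0, 0, 0, 0, 0, 2, 0, 0, 0, 0, 0, 0, 0, 0, 0, 0]'

```text
time: 2.35
tcp_pos: [0.5078, -0.0089, 0.2805]
orientation: [0.98, 0.201, 0.001, 0.0]
contact_force: [-1.6, -0.8, 4.5]
gripper_width: 0.0004
grasp_force: 2.5
```

Request:
servo_tool --steps '[0, 0, 0, 3, 0, 0, 0, 0, 0, 0, 1, 0, 0, 0, 0, 0, 0, 0, 0, 0, 0]'

```text
time: 2.65
tcp_pos: [0.5077, -0.0087, 0.279]
orientation: [0.98, 0.201, 0.002, 0.001]
contact_force: [-8.4, -0.4, 32.4]
gripper_width: 0.0001
grasp_force: 16.7
```

Request:
servo_tool --steps '[0, 0, 0, 0, 0, 0, 0, 0, 0, 0, -10, 0, 0, 0, 0, 0, 0, -40, 0, 0, 0, 0, 0, 0, -40, 0, 0, 0, 1, -15, 47, 0, 0, 0, 0, 1, -15, 47, 0, 0, 0, 0, 1, -15, 47, 0, 0, 0, 0, 1, -14, 47, 0, 0, 0, 0, 1, 0, 7, 0, 0, 0, -0.14, 1, 0, 0, 0, 0, 0, -0.14, 1, 0, 0, 0, 0, 0, -0.14, 1, 0, 0, 0, 0, 0, -0.14]'

```text
time: 3.85
tcp_pos: [0.5299, -0.2117, 0.3659]
orientation: [0.885, 0.466, 0.0, 0.0]
contact_force: [0.5, -0.6, -0.6]
gripper_width: 0.0855
grasp_force: 0.0
```

Request:
servo_tool --steps '[1, 0, 0, 0, 0, 0, -0.14, 1, 0, 0, 0, 0, 0, -0.14, 1, 0, 0, 0, 0, 0, -0.14, 1, 0, 0, 0, 0, 0, -0.14, 1, 0, 0, 0, 0, 0, -0.14, 1, 0, 0, 0, 0, 0, -0.14, 1, 0, 0, 0, 0, 0, -0.14, 1, 0, 0, 0, 0, 0, -0.14, 1, 0, 0, 0, 0, 0, -0.14, 1, 0, 0, 0, 0, 0, -0.14, 1, 0, 0, 0, 0, 0, -0.14, 1, 0, 0, 0, 0, 0, 0]'

```text
time: 5.05
tcp_pos: [0.5299, -0.2118, 0.3656]
orientation: [0.312, 0.95, 0.0, -0.0]
contact_force: [0.1, -0.3, -0.1]
gripper_width: 0.0852
grasp_force: 0.0
```

```bash
cat > s.py <<'E'
from plant import manip, eyes
from h import *
from scipy.spatial.transform import Rotation as R
o=manip.get_obs(); print({k:np.round(o[k],3).tolist() for k in("time","qpos","tcp_pos","contact_force","wrist_torque","gripper_width","grasp_force")})
M=R.from_quat(o["orientation"]).as_matrix(); a=np.arctan2(M[1,0],M[0,0])
print("tilt",M[:2,2].round(4),"tool x angle",a)
E
cat s.py - > s2.py <<'E'
c=eyes.capture("wrist"); np.savez("w2.npz",**c); X=cloud(c)
d=np.hypot(X[...,0]-.53,X[...,1]+.212)
m=(d<.035)&(X[...,2]>.106)&(X[...,2]<.135); Q=X[m]; print(m.sum(),Q.mean(0),Q.min(0),Q.max(0))
r=cv2.minAreaRect((Q[:,:2]*1000).astype(np.float32)); print(r)
w,V=np.linalg.eigh(np.cov(Q[:,:2].T)); print(np.sqrt(w),np.arctan2(V[1,1],V[0,1]))
D=np.array([.530,-.2115,.270])-o["tcp_pos"]; print("tool shift mm",(M.T@D*1000).round(1))
cv2.imwrite("pics/w2.png",c["img"])
E
python3 s2.py
```

```text
{'time': 5.05, 'qpos': [0.925, 0.598, -0.967, 1.7, 0.537, 1.134, 0.738], 'tcp_pos': [0.53, -0.212, 0.366], 'contact_force': [0.086, -0.265, -0.064], 'wrist_torque': [0.008, 0.038, 0.041], 'gripper_width': 0.085, 'grasp_force': 0.0}
tilt [-0.0001  0.0003] tool x angle 2.506315847083676
1101 [ 0.52672187 -0.21117955  0.12362323] [ 0.5091075  -0.22859485  0.10679714] [ 0.54826864 -0.19681093  0.13045808]
((529.082275390625, -212.8629608154297), (19.250946044921875, 43.96015167236328), 39.62071228027344)
[0.00410807 0.01151853] 2.5076322629902608
tool shift mm [ 0.   0.3 95.6]
```

View pics/w2.png

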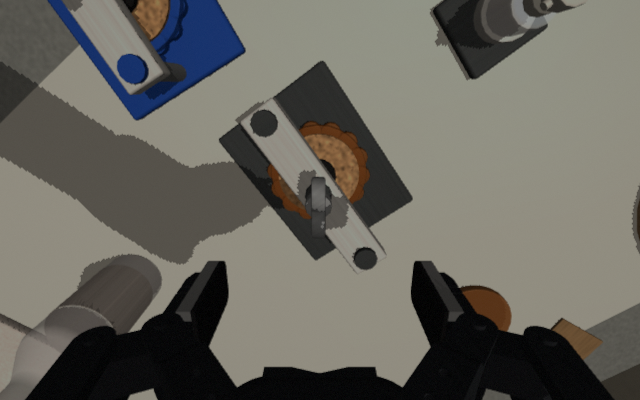

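The wing, at (318,205), is centred between the open fingers and lined up with the pads. Descend and grip.

Request:
servo_tool --steps '[1, 0, 0, 30, 0, 0, 0, 1, 0, 0, 35, 0, 0, 0, 1, 0, 0, 20, 0, 0, 0, 1, 0, 0, 9, 0, 0, 0, 0, 0, 0, 0, 0, 0, 0, 0, 0, 0, 0, 0, 0, 0, 0, 0, 0, 0, 0, 0, 0, 0, 0, 0, 0, 0, 0, 0, 0, 0, 0, 0, 0, 0, 0]' --grip_force 50

```text
time: 6.0
tcp_pos: [0.5301, -0.2115, 0.2724]
orientation: [0.313, 0.95, -0.0, 0.0]
contact_force: [-6.7, -10.1, 5.4]
gripper_width: 0.0122
grasp_force: 8.3
```

```bash
python3 s.py
```

```text
{'time': 6.0, 'qpos': [0.872, 0.695, -0.886, 1.813, 0.654, 0.955, 0.634], 'tcp_pos': [0.53, -0.212, 0.272], 'contact_force': [-6.746, -10.128, 5.447], 'wrist_torque': [-2.869, 1.935, -0.03], 'gripper_width': 0.012, 'grasp_force': 8.292}
tilt [ 0.0005 -0.0011] tool x angle 2.5043917140174132
```

Request:
servo_tool --steps '[0, 0, -1, 0, 0, 0, 0, 0, 0, 0, 0, 0, 0, 0, 0, 0, 0, 0, 0, 0, 0]'

```text
time: 6.3
tcp_pos: [0.5295, -0.2124, 0.2723]
orientation: [0.313, 0.95, -0.0, 0.0]
contact_force: [-2.2, -1.9, 6.4]
gripper_width: 0.0092
grasp_force: 51.2
```

Gripped at 51 N. Turning clockwise.

Request:
servo_tool --steps '[0, 0, 0, 0, 0, 0, 0.1, 0, 0, 0, 0, 0, 0, 0.1, 0, 0, 0, 0, 0, 0, 0.1, 0, 0, 0, 0, 0, 0, 0.1, 0, 0, 0, 0, 0, 0, 0.1, 0, 0, 0, 0, 0, 0, 0.1, 0, 0, 0, 0, 0, 0, 0.1, 0, 0, 0, 0, 0, 0, 0.1, 0, 0, 0, 0, 0, 0, 0.1, 0, 0, 0, 0, 0, 0, 0.1]'

```text
time: 7.3
tcp_pos: [0.5295, -0.2124, 0.2724]
orientation: [0.732, 0.682, -0.0, 0.001]
contact_force: [-1.1, -1.0, 4.9]
gripper_width: 0.0096
grasp_force: 51.1
```

```bash
python3 s.py
```

```text
{'time': 7.3, 'qpos': [0.724, 0.617, -0.611, 1.816, 0.457, 0.853, -0.178], 'tcp_pos': [0.53, -0.212, 0.272], 'contact_force': [-1.053, -0.994, 4.888], 'wrist_torque': [-0.275, 0.361, 0.1], 'gripper_width': 0.01, 'grasp_force': 51.068}
tilt [ 0.0007 -0.0009] tool x angle 1.5004698206934417
```

Request:
servo_tool --steps '[0, 0, 0, 0, 0, 0, 0.1, 0, 0, 0, 0, 0, 0, 0.1, 0, 0, 0, 0, 0, 0, 0.1, 0, 0, 0, 0, 0, 0, 0.1, 0, 0, 0, 0, 0, 0, 0.1, 0, 0, 0, 0, 0, 0, 0.1, 0, 0, 0, 0, 0, 0, 0.1, 0, 0, 0, 0, 0, 0, 0.1, 0, 0, 0, 0, 0, 0, 0.1, 0, 0, 0, 0, 0, 0, 0.1]'

```text
time: 8.3
tcp_pos: [0.5296, -0.2125, 0.2723]
orientation: [0.969, 0.248, 0.0, 0.001]
contact_force: [-0.9, -1.7, 3.5]
gripper_width: 0.009
grasp_force: 51.0
```

```bash
python3 s.py
```

```text
{'time': 8.3, 'qpos': [0.549, 0.572, -0.325, 1.818, 0.247, 0.79, -0.973], 'tcp_pos': [0.53, -0.213, 0.272], 'contact_force': [-0.93, -1.726, 3.528], 'wrist_torque': [-0.271, 0.269, 0.075], 'gripper_width': 0.009, 'grasp_force': 51.005}
tilt [ 0.0011 -0.0009] tool x angle 0.5004417657097654
```

Request:
servo_tool --steps '[0, 0, 0, 0, 0, 0, 0.08, 0, 0, 0, 0, 0, 0, 0.08, 0, 0, 0, 0, 0, 0, 0.08, 0, 0, 0, 0, 0, 0, 0.08, 0, 0, 0, 0, 0, 0, 0.08]'

```text
time: 8.8
tcp_pos: [0.5296, -0.2125, 0.2723]
orientation: [0.999, 0.051, 0.001, 0.0]
contact_force: [-1.4, -2.1, 3.9]
gripper_width: 0.0094
grasp_force: 51.0
```

```bash
python3 s.py
```

```text
{'time': 8.8, 'qpos': [0.475, 0.563, -0.21, 1.819, 0.16, 0.775, -1.288], 'tcp_pos': [0.53, -0.212, 0.272], 'contact_force': [-1.422, -2.077, 3.932], 'wrist_torque': [-0.368, 0.293, 0.07], 'gripper_width': 0.009, 'grasp_force': 51.001}
tilt [ 0.0011 -0.0008] tool x angle 0.10138961349898663
```

Request:
servo_tool --steps '[0, 0, 0, 0, 0, 0, 0.08, 0, 0, 0, 0, 0, 0, 0.08, 0, 0, 0, 0, 0, 0, 0.08, 0, 0, 0, 0, 0, 0, 0.08]'

```text
time: 9.2
tcp_pos: [0.5296, -0.2126, 0.2724]
orientation: [0.994, -0.109, 0.001, 0.0]
contact_force: [-0.9, -1.0, 4.3]
gripper_width: 0.0092
grasp_force: 51.0
```

```bash
python3 s.py
```

```text
{'time': 9.2, 'qpos': [0.415, 0.559, -0.117, 1.82, 0.09, 0.767, -1.539], 'tcp_pos': [0.53, -0.213, 0.272], 'contact_force': [-0.889, -1.049, 4.273], 'wrist_torque': [-0.352, 0.28, 0.11], 'gripper_width': 0.009, 'grasp_force': 50.993}
tilt [ 0.0012 -0.0009] tool x angle -0.21871203128467306
```

Request:
servo_tool --steps '[0, 0, 0, 0, 0, 0, 0.08, 0, 0, 0, 0, 0, 0, 0.08, 0, 0, 0, 0, 0, 0, 0.08]'

```text
time: 9.5
tcp_pos: [0.5296, -0.2126, 0.2723]
orientation: [0.974, -0.227, 0.001, 0.0]
contact_force: [-0.8, -1.0, 3.8]
gripper_width: 0.0091
grasp_force: 51.0
```

```bash
python3 s.py
```

```text
{'time': 9.5, 'qpos': [0.369, 0.558, -0.047, 1.82, 0.036, 0.763, -1.726], 'tcp_pos': [0.53, -0.213, 0.272], 'contact_force': [-0.765, -0.984, 3.833], 'wrist_torque': [-0.394, 0.267, 0.074], 'gripper_width': 0.009, 'grasp_force': 50.993}
tilt [ 0.0012 -0.001 ] tool x angle -0.45874661942715467
```

Request:
servo_tool --steps '[0, 0, 0, 0, 0, 0, 0.08, 0, 0, 0, 0, 0, 0, 0.08, 0, 0, 0, 0, 0, 0, 0.05]'

```text
time: 9.8
tcp_pos: [0.5297, -0.2123, 0.2725]
orientation: [0.946, -0.324, 0.001, 0.001]
contact_force: [-2.0, -4.3, 7.7]
gripper_width: 0.0095
grasp_force: 161.7
```

```bash
python3 s.py
```

```text
{'time': 9.8, 'qpos': [0.329, 0.558, 0.014, 1.821, -0.007, 0.761, -1.885], 'tcp_pos': [0.53, -0.212, 0.273], 'contact_force': [-1.96, -4.315, 7.656], 'wrist_torque': [-0.864, 0.608, 3.981], 'gripper_width': 0.01, 'grasp_force': 161.701}
tilt [ 0.0006 -0.003 ] tool x angle -0.6596056339444613
```

Seated: the torque about the screw axis jumped to 4 N m. I'll hold briefly, then ease back to find the real stop angle.

Request:
servo_tool --steps '[0, 0, 0, 0, 0, 0, 0, 0, 0, 0, 0, 0, 0, 0, 0, 0, 0, 0, 0, 0, -0.05, 0, 0, 0, 0, 0, 0, 0]'

```text
time: 10.2
tcp_pos: [0.5297, -0.2124, 0.2725]
orientation: [0.954, -0.299, 0.001, 0.001]
contact_force: [-2.3, -2.9, 6.5]
gripper_width: 0.0092
grasp_force: 121.1
```

```bash
python3 s.py
```

```text
{'time': 10.2, 'qpos': [0.339, 0.558, -0.002, 1.821, 0.005, 0.762, -1.844], 'tcp_pos': [0.53, -0.212, 0.272], 'contact_force': [-2.314, -2.857, 6.54], 'wrist_torque': [-0.699, 0.503, 2.8], 'gripper_width': 0.009, 'grasp_force': 121.122}
tilt [ 0.0007 -0.0026] tool x angle -0.6066965354685698
```

Request:
servo_tool --steps '[0, 0, 0, 0, 0, 0, -0.1, 0, 0, 0, 0, 0, 0, -0.1, 0, 0, 0, 0, 0, 0, -0.1, 0, 0, 0, 0, 0, 0, -0.1, 0, 0, 0, 0, 0, 0, -0.1, 0, 0, 0, 0, 0, 0, -0.1, 0, 0, 0, 0, 0, 0, -0.1, 0, 0, 0, 0, 0, 0, -0.1, 0, 0, 0, 0, 0, 0, -0.1, 0, 0, 0, 0, 0, 0, -0.1]'

```text
time: 11.2
tcp_pos: [0.5296, -0.2125, 0.2723]
orientation: [0.981, 0.193, 0.0, 0.0]
contact_force: [-0.7, -1.1, 4.1]
gripper_width: 0.0093
grasp_force: 51.1
```

Request:
servo_tool --steps '[0, 0, 0, 0, 0, 0, -0.1, 0, 0, 0, 0, 0, 0, -0.1, 0, 0, 0, 0, 0, 0, -0.1, 0, 0, 0, 0, 0, 0, -0.1, 0, 0, 0, 0, 0, 0, -0.1, 0, 0, 0, 0, 0, 0, -0.1, 0, 0, 0, 0, 0, 0, -0.1, 0, 0, 0, 0, 0, 0, 0, 0, 0, 0, 0, 0, 0, 0, 0, 0, 0, 0, 0, 0, 0]'

```text
time: 12.2
tcp_pos: [0.5296, -0.2124, 0.2723]
orientation: [0.857, 0.516, 0.0, 0.001]
contact_force: [-1.5, -0.6, 4.8]
gripper_width: 0.0092
grasp_force: 51.6
```

```bash
cat s.py - > s3.py <<'E'
c=eyes.capture("wrist"); cv2.imwrite("pics/w3.png",c["img"])
X=cloud(c)
for a in("top",):
    t=eyes.capture(a); i0=np.load(a+"1.npz")["img"]; 
    for n,(x0,y0,x1,y1) in dict(water=(450,200,490,235),cup=(185,180,225,215),coaster=(350,110,390,150)).items(): print(n,cv2.absdiff(t["img"][y0:y1,x0:x1],i0[y0:y1,x0:x1]).mean())
E
python3 s3.py
```

```text
{'time': 12.2, 'qpos': [0.654, 0.594, -0.494, 1.817, 0.371, 0.822, -0.511], 'tcp_pos': [0.53, -0.212, 0.272], 'contact_force': [-1.478, -0.609, 4.775], 'wrist_torque': [-0.181, 0.241, 0.083], 'gripper_width': 0.009, 'grasp_force': 51.583}
tilt [ 0.0009 -0.0007] tool x angle 1.08437818771309
water 6.695238095238095
cup 6.857857142857143
coaster 6.7022916666666665
```

View pics/w3.png

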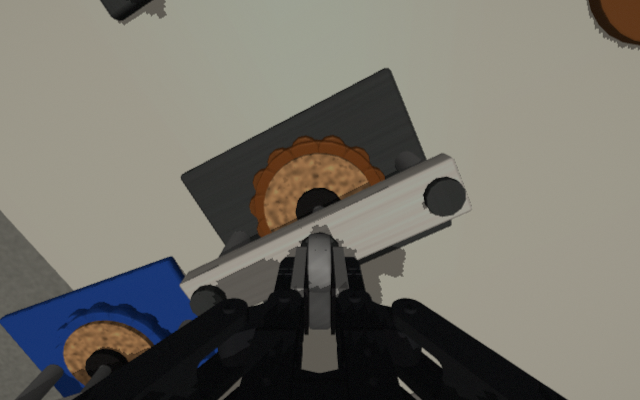

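The wing, at (320,280), sits square in the pads about 1.56 rad back from the stop. The water bottle, cup and coaster have not moved, so I'm handing in.

```bash
python3 -c "
from plant import manip
print(manip.sign_off())"
```

```text
the job is handed in; nothing more can be done
None
```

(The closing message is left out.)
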